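# Wedge the carving tight on the carving board

### The job

Slide the half-finished mask carving home into the corner of the carving board, against both the far cleat and the end stop, then lay the headed wooden wedge, thin end first, in the gap between the carving and the sloped cleat and press or tap its head until the carving is held tight. Drive it firmly but gently - forcing it bruises the soft wood - then let go, leaving the wedge lying flat on the board and the other things on the bench where they are.

Things in the scene. Friction and masses are not known exactly. Their poses are not given: they have to be found in the camera images.
- board: Plywood carving board fixed to the bench, 20 mm thick; origin on its underside. In its own axes its top spans x -90 to +115, y -120 to +165 mm. Two straight bars are fixed on it, 30 mm tall: the far cleat (+x side) and the end stop (-y end), which form the carving's corner. The wedge is driven along board -y, between the carving and the sloped cleat; nothing stands in the way of its tip.
- far_cleat (a point): Upper edge of the far cleat's straight inner face, which lies at board x = +75 mm, from y = -115 to +75 mm, top 50 mm above the bench. Axes of the board.
- end_stop (a point): Upper edge of the end stop's inner face, which lies at board y = -85 mm, from x = +13 to +73 mm, top 50 mm above the bench. Axes of the board.
- cleat: Sloped cleat fixed at board x -34, y -32 mm, turned 0.149 rad (slope 0.15) from the board, 110 mm long (its y), 30 mm tall; origin at the centre of its underside, on the board's top. It carries a rubber-backed wooden jaw that barely gives; the jaw's inner face is at about cleat x +15 mm, but packed up to 2.5 mm more or less. With the seated carving it makes a gap that widens to board +y.
- carving: Half-finished mask carving of pale soft wood, loose on the board, 0.2 to 0.45 kg: a slab 80 (x) x 120 (y) x 40 mm tall; origin at the centre of its underside, axes nearly the board's. Home in the corner its origin is at board x +35, y -25, z +20 mm; it starts 15 to 45 mm short of the end stop, 1 to 3 mm off the far cleat. It bruises if the wedge squeezes it with over 30 N.
- nose (a point): Top middle of the carving's nose, a rounded ridge 26 (x) x 60 (y) mm standing 25 mm above the slab, its top 65 mm above the underside. It can be gripped, but the carving slides more freely when its slab is pushed by its +y end face. Axes of the carving.
- wedge: Dark hardwood wedge with a head, 0.1 kg, lying on the bench; origin at the centre of the underside of the head, a block 36 (x) x 26 (y) x 34 mm tall, to be gripped across x. Its straight face, at x +18 mm, goes against the carving, its sloped face (slope 0.15) against the sloped cleat. In use its axes are the board's, its origin near board x -23 mm; it goes tight anywhere at y = 50 to 97 mm, to be felt.
- wedge_tip (a point): Top middle of the wedge's thin end, at wedge x +13, y -133 mm. The tapered part is 26 mm tall, 120 mm long, 28 mm thick at the head and 10 mm here. It tightens gradually: pushing on the head along board -y with some 15 to 20 N makes it tight (much under 12 N leaves it loose).
- batten: Plain parallel-sided hardwood strip 22 x 140 x 24 mm, no taper and no head, not part of the job. Origin at the middle of its underside.
- chisel: Broad carving chisel with a wooden handle, about 230 mm long, lying down; not part of the job. Origin near the blade end of its handle.
- mallet: Round wooden carver's mallet standing on its head, 220 mm tall, 80 mm across; not part of the job. Origin at the middle of its underside.
- stone: Grey sharpening stone 60 x 160 x 25 mm; not part of the job. Origin at the middle of its underside.
- tin: Low brass-coloured round tin, 72 mm across, 50 mm tall; not part of the job. Origin at the middle of its underside.
- statuette: Small turned wooden figure, 165 mm tall, standing; not part of the job. Origin at the middle of its underside.
Things that resemble listed ones, but are neither listed nor needed, are in the scene too. Leave any red look-alike of the carving alone. Leave any turquoise look-alike of the wedge alone.

How it is judged:
By the outcome, as a careful person would: the job done as asked, in the order asked, and still so for the second after the job is handed in, with the robot touching nothing.
It also fails if it takes over 69 s, if anything falls off the work surface, if the arm or the gripper's body presses on something with over 40 N, if the wrist force passes 120 N, or if a joint passes its speed limit or range.

### The arm

A 6-joint arm with a two-finger parallel gripper is mounted at the origin on the work surface. World frame = base frame: x ahead of the robot, y to its left, z up, the work surface at z = 0. Lengths are in mm, angles in degrees, forces in N, time in s.
With the tool pointing down it reaches from about 325 to 925 mm from the base axis. Payload 3.1 kg.
Tool frame: the origin (TCP) lies at the very end of the fingers, on their centre line; the grasp point (between the pads) lies grasp_offset behind it (grasp_offset is the distance from the TCP to the grasp point, in mm); z points along the fingers, y is the line along which they close (so a half turn about z gives the same grasp; the last joint's range is limited). The gripper opens to 85 mm and grips with 20 to 120 N. Pads are 22 mm wide; open, the fingers measure 114 mm over their backs; the gripper's body (76 mm by 85 mm) begins 54 mm behind the grasp point. The pads swing forward as they close: fully open they stand 13 mm farther back than shut.
Start: joints at [59.863, 12.427, 92.441, -0, 75.132, -6.429], TCP at [251.291, 572.269, 231.3] pointing down, gripper open.
Joint ranges: [-157.48, 157.48], [-44.54, 120.13], [17.64, 146.25], [-64.5, 244.5], [7.68, 150.69], [-147.95, 147.95]. Speed limits (degrees/s): [159.86, 159.86, 180, 180, 180, 180].

### API

Orientations are given as [roll, pitch, yaw] about the fixed x, y, z axes, in that order (R = Rz(yaw) Ry(pitch) Rx(roll)).
In Python, from station import * gives the robot as it stands. Calls block until the motion is done:
- goto(position, orientation): joint-space move of the TCP to a pose.
- move_l(position, attitude=None, speed=150): straight line of the TCP; attitude=None keeps the orientation; speed is the mean speed in mm/s.
- move_j(angles): joint-space move.
- grip(opening, squeeze=None): finger opening in mm; squeeze is the grip in N (None keeps the last); returns when the fingers have stopped.
- wait(seconds).
- solve_ik(position, orientation): joint angles nearest the present ones, or None.
- get_obs(): the state.
- get_image(name): name is "scene" or "top" or "wrist"; returns the picture (480x640x3 uint8, red, green, blue); there is no depth.
- get_calibration(name): a dict with "fx", "fy", "cx", "cy" (pixels), "R" (3x3) and "t" (3): a world point X has camera coordinates R X + t; the wrist camera has in their place "mount" (4x4, takes a point from camera to tool coordinates, whose origin is the TCP and whose axes are the flange's). Camera axes: x right, y down, z forward; pixel columns grow to the right and rows downward; lengths in mm; the calibration is good to about 2 mm. The wrist camera is an equidistant fisheye: a pixel r from the principal point sees the ray r / f radians off the axis. A picture is of the moment at which its call begins: read the wrist's pose just before it. get_calibration takes no time and is no camera call.
A pose or a line that the arm cannot do raises Unreachable and nothing moves.
- sign_off(): hands the job in; it is judged then, once.
Trained networks look in the newest picture that a camera, given by its name, has taken for a name from the list of things; names that differ only in an ending like _2 or _b are one class to them, and where a whole thing is asked for, a point or a joint stands for the part that bears it (a point fixed in the world has none). Each returns a list of dicts, best first, with "score" (0 to 1); they miss things now and then, are a little off and sometimes report something else, mostly with a low value. They report only what shows in the picture. A call takes as long as a camera call. They do not tell look-alikes from the thing itself.
- spot_in(name, camera): "extent" ([centre column, centre row, width, height] in pixels, round what is visible of it).
- regions_of(name, camera): "region" (480x640 bool, what is visible of it) and "extent" ([centre column, centre row, width, height] in pixels, round what is visible of it).
The state is a dict: "t": time; "joint_pos": joint angles; "qvel": joint speeds; "effort": joint torques, N m; "tcp_pos": TCP position; "ee_rot": TCP orientation; "wrist_force": force on the tool from outside, world axes, zero at the start; "moment": the same for the moment, N m; "grip_width": finger opening in mm; "grip_force": force on a finger pad.
Only numpy, scipy, OpenCV 4.12 (cv2) and the standard library are available. Lean on these libraries where they do the work, as an engineer would, in place of code of your own. Each camera call takes 0.05 s, during which the arm holds its last target. There are 200 camera calls.

## Working session

There is one attempt and no reset: what is moved stays moved. The work goes in short steps, each a Python script; the robot and the scene stay as the last script left them, time stands still between calls to the robot, and variables do not carry over. Pictures are saved under pics/ and viewed, at most 10 in all, crops included, and the job is handed in when it is done.

```bash
mkdir -p pics; ls
python3 - <<'E'
from station import *
import cv2, numpy as np
for c in ["scene","top"]:
    im=get_image(c); cv2.imwrite(f"pics/{c}0.png",im[:,:,::-1]); np.save(f"pics/{c}0.npy",im)
    k=get_calibration(c); print(c,{a:np.round(b,3).tolist() for a,b in k.items()})
    for n in ["board","carving","wedge","wedge_tip","nose","cleat","batten","far_cleat","end_stop"]:
        print(n,[(round(d["score"],2),np.round(d["extent"]).tolist()) for d in spot_in(n,c)][:4])
o=get_obs();print(o["t"],o["tcp_pos"],o["ee_rot"],o["wrist_force"],get_calibration("wrist"))
try: print(grasp_offset)
except Exception as e: print(e)
E
```

```text
pics
scene {'fx': 524.88, 'fy': 524.88, 'cx': 308.179, 'cy': 237.419, 'R': [[0.284, 0.959, -0.003], [0.527, -0.159, -0.835], [-0.801, 0.236, -0.55]], 't': [-129.104, -204.845, 1707.847]}
board [(0.78, [290.0, 287.0, 147.0, 91.0])]
carving [(0.95, [290.0, 275.0, 63.0, 39.0]), (0.6, [272.0, 226.0, 40.0, 37.0])]
wedge [(0.69, [435.0, 208.0, 34.0, 35.0]), (0.61, [410.0, 240.0, 57.0, 22.0]), (0.37, [259.0, 269.0, 44.0, 23.0])]
wedge_tip [(0.62, [435.0, 209.0, 32.0, 37.0]), (0.56, [408.0, 235.0, 57.0, 25.0]), (0.28, [258.0, 269.0, 46.0, 23.0])]
nose [(0.97, [274.0, 226.0, 43.0, 44.0]), (0.92, [291.0, 277.0, 66.0, 39.0]), (0.67, [161.0, 275.0, 34.0, 38.0])]
cleat [(0.56, [260.0, 268.0, 44.0, 23.0]), (0.29, [160.0, 275.0, 34.0, 37.0])]
batten [(0.63, [437.0, 261.0, 52.0, 26.0])]
far_cleat [(0.79, [291.0, 287.0, 146.0, 89.0])]
end_stop [(0.8, [290.0, 288.0, 142.0, 87.0])]
top {'fx': 537.803, 'fy': 537.803, 'cx': 320.277, 'cy': 237.549, 'R': [[0.011, -0.999, 0.031], [-0.986, -0.015, -0.164], [0.165, -0.028, -0.986]], 't': [-21.277, 518.696, 1133.412]}
board [(0.78, [352.0, 215.0, 140.0, 107.0]
[... 411 characters left out ...]
(0.9, [189.0, 202.0, 65.0, 19.0])]
far_cleat []
end_stop [(0.63, [351.0, 216.0, 140.0, 102.0])]
1.0 [251.26512678 572.26601503 231.30867401] [1.79999591e+02 4.53883630e-04 1.56292527e+02] [ 0.47578831 -0.33386092  0.01997355] {'fx': 371.64829954431775, 'fy': 371.64829954431775, 'cx': 319.53601666684335, 'cy': 236.41628753537452, 'mount': array([[ 8.52289230e-04, -9.65143638e-01, -2.61719376e-01,
         6.65164128e+01],
       [ 9.99998898e-01,  1.14071859e-03, -9.50135977e-04,
        -2.29432884e-01],
       [ 1.21556585e-03, -2.61718278e-01,  9.65143547e-01,
        -1.42687141e+02],
       [ 0.00000000e+00,  0.00000000e+00,  0.00000000e+00,
         1.00000000e+00]])}
18.700000000000003
```

View images.

Run:
```python
import cv2
im=cv2.imread("pics/top0.png")[130:400,90:450]
cv2.imwrite("pics/top0c.png",cv2.resize(im,(800,600),interpolation=cv2.INTER_CUBIC))
```

```text
(no output)
```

View pics/top0c.png

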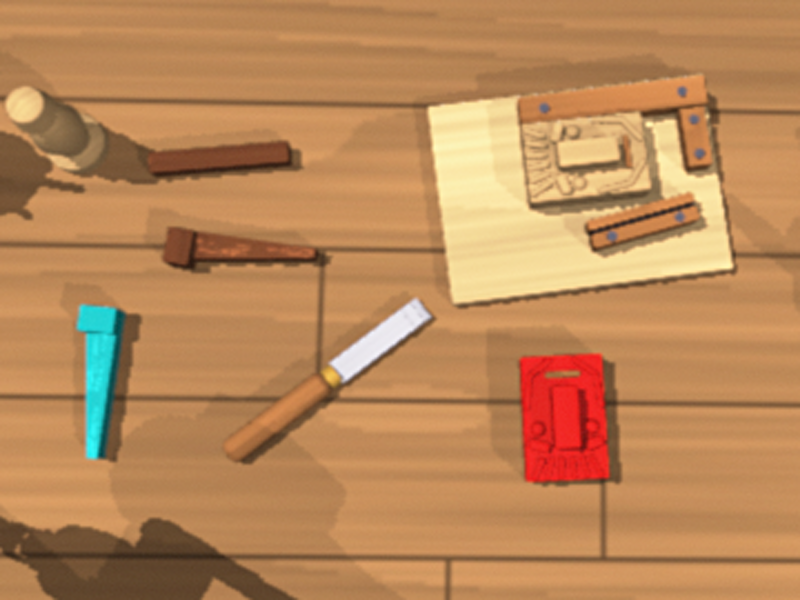

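View pics/scene0.png

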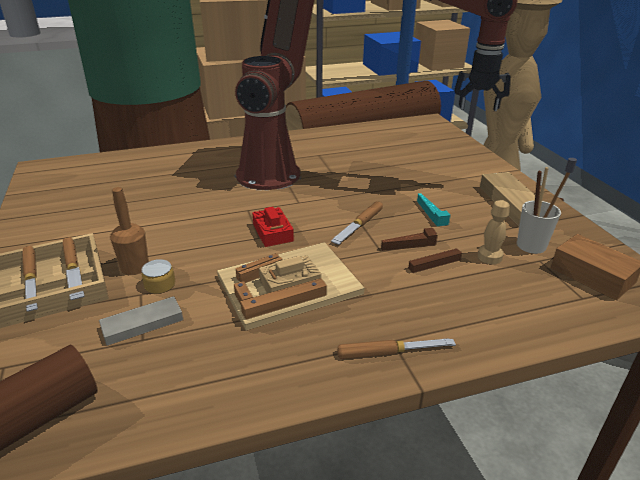

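The top picture (crop → full ÷2.22, +90/+130) shows three things that could be the wedge: the dark headed wedge at full px (200,241), the headless batten at (189,202), and the turquoise look-alike at (136,301). I choose the headed dark one. For the carving, the pale one is on the board at (355,202) and the red look-alike is at (344,318), so the pale one. Next is a closer look with the wrist camera.

```bash
cat > h.py <<'E'
from station import *
import numpy as np, cv2
from scipy.spatial.transform import Rotation as Ro
from scipy.optimize import minimize
def topray(u,v,z,c="top"):
    k=get_calibration(c); R=np.array(k["R"]);C=-R.T@k["t"]
    d=R.T@np.array([(u-k["cx"])/k["fx"],(v-k["cy"])/k["fy"],1]); return C+d*(z-C[2])/d[2]
def wristshot(fn=None):
    o=get_obs(); im=get_image("wrist")
    if fn: cv2.imwrite(fn,im[:,:,::-1])
    return im,(np.array(o["tcp_pos"]),Ro.from_euler("xyz",o["ee_rot"],degrees=True).as_matrix())
def wproj(P,pose):
    k=get_calibration("wrist");M=np.array(k["mount"]);p,R=pose
    T=(np.atleast_2d(P)-p)@R; c=(T-M[:3,3])@M[:3,:3]
    th=np.arctan2(np.hypot(c[:,0],c[:,1]),c[:,2]); ph=np.arctan2(c[:,1],c[:,0])
    return np.c_[k["cx"]+k["fx"]*th*np.cos(ph),k["cy"]+k["fy"]*th*np.sin(ph)]
def wray(u,v,z,pose):
    k=get_calibration("wrist");M=np.array(k["mount"]);p,R=pose
    a=np.array([u-k["cx"],v-k["cy"]]);r=np.hypot(*a);th=r/k["fx"]
    d=np.r_[a/r*np.sin(th),np.cos(th)]; d=R@M[:3,:3]@d; C=R@M[:3,3]+p
    return C+d*(z-C[2])/d[2]
def tf(P,x,y,yaw,z=0):
    P=np.atleast_2d(P); c,s=np.cos(np.radians(yaw)),np.sin(np.radians(yaw))
    return np.c_[x+c*P[:,0]-s*P[:,1],y+s*P[:,0]+c*P[:,1],z+P[:,2]]
def box(x0,x1,y0,y1,z0,z1): return np.array([[x,y,z] for x in(x0,x1) for y in(y0,y1) for z in(z0,z1)],float)
WEDGE=[box(-18,18,-13,13,0,34),np.array([[x,y,z] for x,y in((18,-13),(-10,-13),(18,-133),(8,-133)) for z in(0,26)],float)]
CARV=[box(-40,40,-60,60,0,40)]
BOARD=[box(-90,115,-120,165,0,20),box(75,97,-115,75,20,50)]
def render(parts,q,z,pose,S=4):
    m=np.zeros((480*S,640*S),np.uint8)
    for P in parts:
        h=cv2.convexHull((wproj(tf(P,*q,z),pose)*S).astype(np.int32)); cv2.fillConvexPoly(m,h,255)
    return cv2.resize(m,(640,480),interpolation=cv2.INTER_AREA)/255.
def fit(parts,mask,q0,z,pose):
    mk=mask.astype(float)
    f=lambda d:1-np.minimum(a:=render(parts,(q0[0]+d[0]*10,q0[1]+d[1]*10,q0[2]+d[2]*5),z,pose),mk).sum()/np.maximum(a,mk).sum()
    r=minimize(f,[0,0,0],method="Nelder-Mead",options=dict(initial_simplex=[[0,0,0],[1,0,0],[0,1,0],[0,0,1]],xatol=.01,fatol=1e-5))
    return np.array(q0)+r.x*[10,10,5],1-r.fun
E
python3 - <<'E'
from h import *
c=lambda u,v:(u/2.222+90,v/2.222+130)
for n,u,v,z in [("b-lefttop",428,106,20),("b-leftbot",456,305,20),("b-rightbot",734,270,20),("whead",180,247,34),("wtip",320,250,26),("carv",590,160,60)]:
    print(n,np.round(topray(*c(u,v),z),1))
E
```

```text
b-lefttop [659.1  71.8  20. ]
b-leftbot [455.4  39.5  20. ]
b-rightbot [ 494.7 -239.2   20. ]
whead [507.4 311.3  34. ]
wtip [507.7 175.3  26. ]
carv [596.1 -90.2  60. ]
```

Run:
```python
from h import *
goto([508,250,170],[180,0,90])
im,p=wristshot("pics/w1.png")
for n in ["wedge"]:
    for d in regions_of(n,"wrist")[:3]:
        q,s=fit(WEDGE,d["region"],(508,311,0),0,p) ; print(n,round(d["score"],2),np.round(d["extent"]),np.round(q,2),round(s,3))
        w=render(WEDGE,q,0,p)>.5
        im[cv2.morphologyEx(w.astype(np.uint8),cv2.MORPH_GRADIENT,np.ones((2,2)))>0]=[0,255,0] if s>.6 else im[0,0]
goto([560,-90,230],[180,0,98.5])
im2,p2=wristshot("pics/w2.png")
for n,pt,q0,z in [("board",BOARD,(569,-110,8.5),0),("carving",CARV,(596,-90,8.5),20)]:
    for d in regions_of(n,"wrist")[:2]:
        q,s=fit(pt,d["region"],q0,z,p2); print(n,round(d["score"],2),np.round(d["extent"]),np.round(q,2),round(s,3))
        if s>.6:
            w=render(pt,q,z,p2)>.5
            im2[cv2.morphologyEx(w.astype(np.uint8),cv2.MORPH_GRADIENT,np.ones((2,2)))>0]=[0,255,0]
cv2.imwrite("pics/w12.png",np.hstack([im[60:480,:],im2[60:480,:]])[:,:,::-1])
a=cv2.imread("pics/w12.png"); cv2.imwrite("pics/w12.png",cv2.resize(np.vstack([a[:,:640],a[:,640:]]),None,fx=.7,fy=.7,interpolation=cv2.INTER_AREA))
o=get_obs(); np.savez("pics/p.npz",a=p[0],A=p[1],b=p2[0],B=p2[1]);print(o["t"])
```

```text
wedge 0.93 [168.  51. 166.  58.] [508. 311.   0.] 0.0
wedge 0.89 [320. 212.  50. 184.] [507.82 314.    -7.39] 0.97
board 0.76 [338. 199. 214. 287.] [ 566.52 -106.14    8.01] 0.678
carving 0.89 [364. 216.  91. 136.] [598.42 -85.36   7.56] 0.981
carving 0.62 [122. 160. 112.  81.] [596.  -90.    8.5] 0.0
4.1083
```

View pics/w12.png

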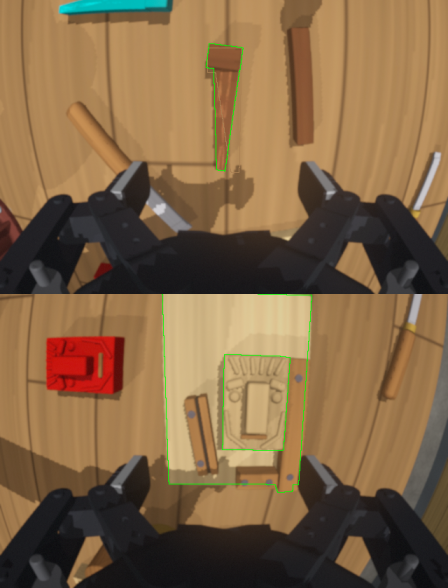

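Run:
```python
from h import *
im,p=wristshot()
m=regions_of("board","wrist")[0]["region"]
n=cv2.connectedComponentsWithStats(m.astype(np.uint8)); l=1+np.argmax(n[2][1:,4]); m=(n[1]==l)
h=cv2.convexHull(np.argwhere(m)[:,::-1].astype(np.int32)); M=np.zeros((480,640),np.uint8); cv2.fillConvexPoly(M,h,1)
B1=[box(-90,115,-120,165,0,20)]
for parts in (B1,BOARD):
    q,s=fit(parts,M,(567,-106,8),0,p); print(np.round(q,2),round(s,4))
c,s=np.cos(np.radians(q[2])),np.sin(np.radians(q[2])); d=np.array([598.42,-85.36])-q[:2]
print("carving in board",c*d[0]+s*d[1],-s*d[0]+c*d[1])
w=render(B1,q,0,p)>.5; w2=render([box(75,76,-115,75,50,50.1),box(13,73,-85,-84,50,50.1)],q,0,p)>.3
for k,cl in((w,(0,255,0)),(w2,(255,0,255))):
    im[cv2.morphologyEx(k.astype(np.uint8),cv2.MORPH_GRADIENT,np.ones((2,2)))>0]=cl
cv2.imwrite("pics/b.png",cv2.resize(im[60:300,200:460],None,fx=2.5,fy=2.5)[:,:,::-1])
```

```text
[ 567.36 -105.42    8.39] 0.9389
[ 567.08 -105.21    8.23] 0.9434
carving in board 33.861684824718 15.1604061912463
```

View pics/b.png

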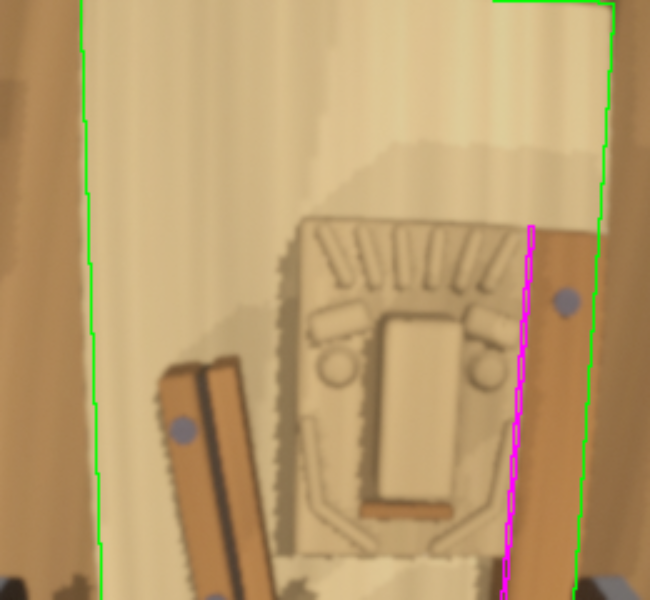

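```bash
cat >> h.py <<'E'
BQ=(567.2,-105.3,8.25)
def bw(x,y,z): return tf([x,y,z],*BQ)[0]
def bdir(x,y): return tf([x,y,0],0,0,BQ[2])[0]
def wf(n=3):
    a=[]
    for _ in range(n): a.append(get_obs()["wrist_force"]); wait(.02)
    f=tf(np.mean(a,0),0,0,-BQ[2])[0]; return f   # board axes
ORI=[180,0,90+BQ[2]]
def push(p0,d,L,F,step=1.0,speed=25,f0=None):
    """step from board point p0 along d (board x,y) until the reaction opposing d exceeds F"""
    f0=wf() if f0 is None else f0; p0=np.array(p0,float); d=np.r_[d,0.]
    s=0
    while s<L:
        s+=step; move_l(bw(*(p0+s*d)),speed=speed); f=wf(2)-f0
        if -f@d>F: break
    return p0+s*d,np.round(f,1)
E
python3 - <<'E'
from h import *
grip(0)
goto(bw(34,98,110),ORI); move_l(bw(34,98,36)); f0=wf()
move_l(bw(34,88,36),speed=60); move_l(bw(34,52,36),speed=40); print("slide",wf()-f0)
p,f=push((34,52,36),(0,-1),10,8,f0=f0); print("y end",p,f)
move_l(bw(34,p[1]+10,36)); move_l(bw(34,p[1]+10,110))
move_l(bw(-3,-25,110)); move_l(bw(-3,-25,67)); f0=wf()
q,f=push((-3,-25,67),(1,0),18,8,f0=f0); print("x end",q,f, get_obs()["grip_width"])
move_l(bw(q[0]-8,-25,67)); move_l(bw(q[0]-8,-25,110))
print(get_obs()["t"])
goto(bw(0,35,250),ORI)
im,ps=wristshot("pics/w3.png")
for d in regions_of("carving","wrist")[:2]:
    r,s=fit(CARV,d["region"],(*bw(35,-25,0)[:2],8.25),20,ps)
    if s>.5: print(r,s,bw(35,-25,0))
print(get_obs()["t"])
E
```

```text
slide [1.13527518 0.29259506 0.03134784]
y end [34. 43. 36.] [0.9 8.4 1.5]
x end [ 11. -25.  67.] [-9.   1.3  6.6] 0.1950930637775451
17.0333
[ 606.33169823 -126.30196768    8.41926692] 0.8024048349718899 [ 605.42511409 -125.0190429     0.        ]
17.7917
```

Run:
```python
from h import *
W=(507.82,314.0); oy=[180,0,90-7.39]
goto([*W,130],oy); grip(56)
move_l([*W,40]); move_l([*W,8],speed=60)
grip(20,40); o=get_obs(); print(o["grip_width"],o["grip_force"],o["t"])
move_l([*W,140]); print(get_obs()["grip_width"],wf())
goto(bw(-25,122,140),ORI)
im,ps=wristshot("pics/w4.png")
o=get_obs(); print(o["tcp_pos"],bw(-25,122,140),o["t"])
for d in regions_of("wedge","wrist")[:3]:
    q,s=fit(WEDGE,d["region"],(*bw(-25,122,0)[:2],8.25),132,ps)
    if s>.4:
        print(d["score"],q,s); im[cv2.morphologyEx((render(WEDGE,q,132,ps)>.5).astype(np.uint8),cv2.MORPH_GRADIENT,np.ones((2,2)))>0]=[0,255,0]
cv2.imwrite("pics/w4b.png",im[:,:,::-1])
```

```text
35.06142143413402 41.15955948829651 21.6083
35.51554826870459 [-0.11065187  0.04470262 -1.17763741]
[525.00007114  12.82307088 139.79520934] [524.95261545  11.85015364 140.        ] 23.9
0.78 [524.59764309  12.29974114   7.98905926] 0.7247335380212222
```

View pics/w4b.png

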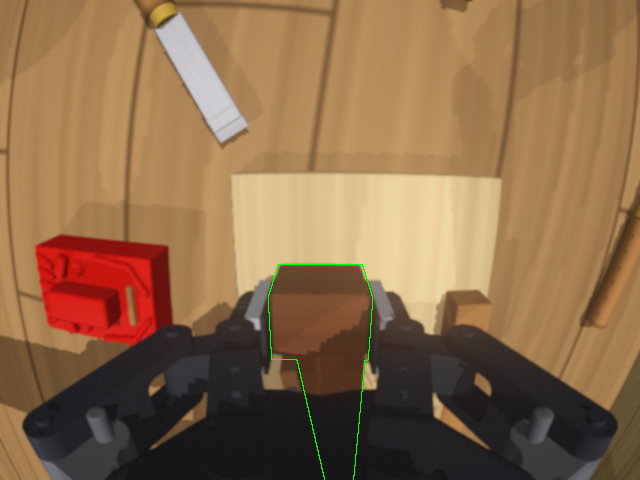

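Run:
```python
from h import *
f0=wf()
move_l(bw(-25,122,60)); move_l(bw(-25,122,40),speed=60); print(wf()-f0)
move_l(bw(-25,122,29),speed=40); print(wf()-f0)
move_l(bw(-24,115,28.5),speed=40); print(wf()-f0)
p,f=push((-24,115,28.5),(0,-1),62,3.0,step=2,f0=f0,speed=40); print(p,f,get_obs()["t"])
```

```text
[-0.1163713  -0.08962914 -0.59871435]
[ 0.44401036 -0.3907526   0.10616858]
[-0.500534   -1.2620995   1.52688813]
[-24.   73.   28.5] [0.9 3.1 5.5] 32.0167
```

Run:
```python
from h import *
grip(50); move_l(bw(-24,73,110)); move_l(bw(-23.5,110,110)); grip(0)
move_l(bw(-23.5,110,26)); f0=wf()
p,f=push((-23.5,100,26),(0,-1),20,2.5,step=1.5,f0=f0); print("contact",p,f,get_obs()["t"])
for k in range(40):
    p=p+[0,-.5,0]; move_l(bw(*p),speed=20); f=wf(2)-f0
    print(np.round(p[1],1),np.round(f,1),end=" ")
    if f[1]>16: break
wait(.4); print("\nheld",wf()-f0,get_obs()["t"],get_obs()["tcp_pos"],bw(*p))
```

```text
contact [-23.5  92.5  26. ] [ 1.9  2.7 -0.3] 36.4667
92.0 [ 1.7  4.4 -0.4] 91.5 [ 2.2  4.4 -0.4] 91.0 [ 2.2  5.7 -0.1] 90.5 [ 2.7  5.5 -0.8] 90.0 [2.4 6.1 0.1] 89.5 [ 3.   7.2 -0.3] 89.0 [2.9 7.4 0.2] 88.5 [3.4 9.  0.3] 88.0 [ 3.1 10.4  0.5] 87.5 [ 3.1 10.9  1.3] 87.0 [ 3.6 12.1  1.2] 86.5 [ 3.3 12.5  1.1] 86.0 [ 3.7 14.5  1.4] 85.5 [ 3.8 15.9  1.4] 85.0 [ 4.3 16.2  1.7] 
held [ 3.50401472 16.32566303  1.52180565] 41.1667 [531.73541534 -20.01488768  26.09106559] [531.74631954 -24.55170874  26.        ]
```

Run:
```python
from h import *
f0=np.zeros(3)
for y in (84.6,84.2): move_l(bw(-23.5,y,26),speed=15); wait(.1); print(wf())
move_l(bw(-23.5,105,26),speed=80); print(wf()); move_l(bw(-23.5,105,120))
goto(bw(-10,20,240),ORI)
im,ps=wristshot("pics/w5.png")
d=regions_of("wedge","wrist")
for n,pt,q0,z in [("carving",CARV,(*bw(35,-25,0)[:2],8.25),20),("wedge",WEDGE,(*bw(-23,70,0)[:2],8.25),20)]:
    for d in regions_of(n,"wrist")[:3]:
        q,s=fit(pt,d["region"],q0,z,ps)
        if s>.4: print(n,d["score"],q,s,"expected",bw(35,-25,0) if n=="carving" else bw(-23,70,0))
cv2.imwrite("pics/w5c.png",cv2.resize(im[100:360,160:500],None,fx=2.2,fy=2.2)[:,:,::-1]); print(get_obs()["t"])
```

```text
[ 4.92857836 17.20034184  1.50357427]
[ 4.85411356 18.73118377  2.45514136]
[-0.42070317 -0.7007148   0.38807904]
carving 0.92 [ 606.14371159 -126.13996819    8.2899888 ] 0.8897778009998761 expected [ 605.42511409 -125.0190429     0.        ]
wedge 0.91 [535.12030202 -45.05000015   8.59391918] 0.9100408457866505 expected [534.39353456 -39.32473323   0.        ]
44.0417
```

View pics/w5c.png

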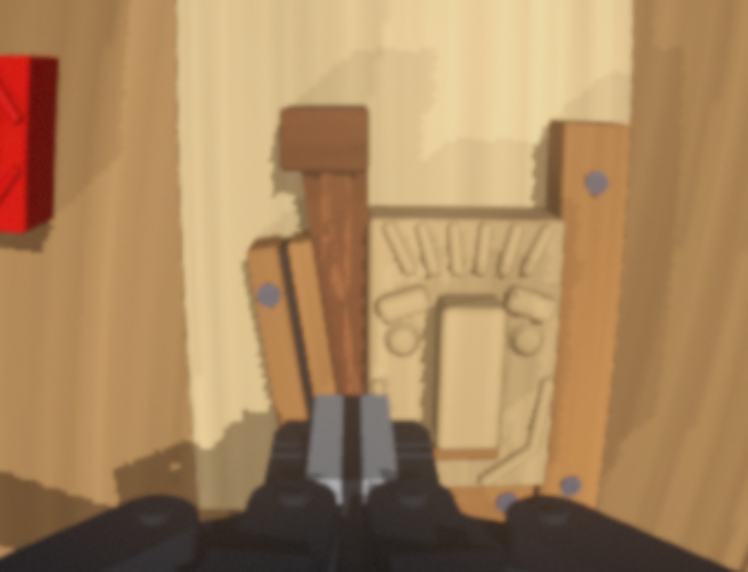

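The picture shows the carving flush with the far cleat (right edge, about x=555) and the end stop (about y=488). The wedge lies flat between the jaw and the carving, with its head at (325,140). The robot is clear of everything.

```bash
python3 -c "
from station import *
print(sign_off())"
```

```text
the job is handed in; nothing more can be done
None
```

Job handed in at about 44 s: the last wrist-camera view shows the carving home in the corner and the wedge lying flat, pressed tight with a peak of about 18.7 N on its head, and the robot clear of everything.

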